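# Make up two guest coffee boards from the cups and the capsule rack

## Task

Make up the two coffee boards for the guests: the dark board gets a cup and the purple capsule, the pale board gets a cup, the blue capsule and the yellow capsule. Stand each cup in the large well with its handle pointing straight out over the end of the board next to that well, and stand each capsule upright in a small well of its own. Leave the red capsule in the rack.

Things in the scene. Friction and masses are not known exactly. Their poses are not given: they have to be found in the camera images.
- board_pale: Pale wooden board, fixed, flat, 20 mm thick, 100 mm wide (x). Origin on the worktop under the centre of the large cup well (64 mm across), z up. Ends at y = +50 mm (here the handle points out) and y = -174 mm. Two small capsule wells (53 mm across) at x = 0, y = -72 and -132 mm; either capsule in either. Well floors are at z = 13 mm.
- board_dark: Dark wooden board, fixed, flat, 20 mm thick, 100 mm wide (x). Origin on the worktop under the centre of the large cup well (64 mm across), z up. Ends at y = +50 mm (here the handle points out) and y = -114 mm. One small capsule well (53 mm across) at x = 0, y = -72 mm. Well floors are at z = 13 mm.
- cup_a: Olive green espresso cup, standing upright between the boards. Rim 65 mm, foot 46 mm across, 52 mm high; the two are alike, either may go on either board. Origin on the underside, z up. Ring handle on the -y side, ends 47 mm from the origin. The bowl's axis is 14.5 mm from the origin towards +y: grasp across x there, pads just below the rim.
- cup_b: Olive green espresso cup, standing upright to the right, by the draining board. Rim 65 mm, foot 46 mm across, 52 mm high; the two are alike, either may go on either board. Origin on the underside, z up. Ring handle on the -y side, ends 47 mm from the origin. The bowl's axis is 14.5 mm from the origin towards +y: grasp across x there, pads just below the rim.
- capsule_rack: Loose oak capsule rack, 64 mm (x) by 210 mm (y), 22 mm high, 0.35 kg; four square cells, 40 mm wide, floor at z = 10 mm, in a row at y = -75, -25, 25, 75 mm. Origin at the centre of the underside, z up. Grasp a capsule across the rack's x, fingertips above the walls (z over 22 mm): along y the next capsule is in the way.
- capsule_blue: Blue coffee capsule, bell-shaped: flange 37 mm across at the bottom, 28 mm high, narrowing to a domed top; 12 g. Stands upright, flange down, in one of the rack's four cells, its top 38 mm above the worktop. Origin at the centre of the underside, z up.
- capsule_yellow: Yellow (golden) coffee capsule, bell-shaped: flange 37 mm across at the bottom, 28 mm high, narrowing to a domed top; 12 g. Stands upright, flange down, in one of the rack's four cells, its top 38 mm above the worktop. Origin at the centre of the underside, z up.
- capsule_purple: Purple coffee capsule, bell-shaped: flange 37 mm across at the bottom, 28 mm high, narrowing to a domed top; 12 g. Stands upright, flange down, in one of the rack's four cells, its top 38 mm above the worktop. Origin at the centre of the underside, z up.
- capsule_red: Red coffee capsule (not wanted: stays in the rack), bell-shaped: flange 37 mm across at the bottom, 28 mm high, narrowing to a domed top; 12 g. Stands upright, flange down, in one of the rack's four cells, its top 38 mm above the worktop. Origin at the centre of the underside, z up.

How it is judged:
By the outcome, as a careful person would: the job done as asked, in the order asked, and still so for the second after the job is handed in, with the robot touching nothing.
It also fails if it takes over 112 s, if anything falls off the work surface, if the arm or the gripper's body presses on something with over 40 N, if the wrist force passes 120 N, or if a joint passes its speed limit or range.

## Robot

A 7-joint arm with a two-finger parallel gripper is mounted at the origin on a cart in front of the work surface, level with it; the furniture and walls round the work are solid. World frame = base frame: x ahead of the robot, y to its left, z up, the work surface at z = 0. Lengths are in m, angles in degrees, forces in N, time in s.
With the tool pointing down it reaches from about 0.4 to 0.75 m from the base axis. Payload 19.5 kg.
Tool frame: the origin (TCP) lies midway between the tips of the shut fingers; the grasp point (between the pads) lies 19 mm behind it; z points along the fingers, y is the line along which they close (so a half turn about z gives the same grasp; the last joint's range is limited). The gripper opens to 85 mm and grips with 20 to 120 N. Pads are 22 mm wide; open, the fingers measure 114 mm over their backs; the gripper's body (76 mm by 85 mm) begins 54 mm behind the grasp point. The pads swing forward as they close: fully open they stand 13 mm farther back than shut.
Start: joints at [68.772, 40.479, -1.581, 85.061, 1.261, 54.483, -4.326], TCP at [0.186, -0.544, 0.231] pointing down, gripper open.
Joint ranges: [-155.06, 155.06], [-18.47, 123.98], [-90, 86.84], [0, 140.48], [-83.41, 263.41], [0, 116], [-161.91, 161.91]. Speed limits (degrees/s): [108.29, 108.29, 147.25, 147.25, 172.46, 172.46, 172.46].

## Interface

Orientations are given as [roll, pitch, yaw] about the fixed x, y, z axes, in that order (R = Rz(yaw) Ry(pitch) Rx(roll)).
In Python, from bench import * gives the robot as it stands. The module is installed in compiled form; this text tells all that it offers.
- The arm moves only by the tool move_arm, never from a script. Its argument "targets" is one flat list of numbers, 7 for each row, row after row: the shift along the world's x, y, z in units of 30 mm (1.0 is 30 mm), then the turn, a rotation vector about the world's x, y, z in units of 6 degrees (1.0 is 6 degrees), then the opening, from 0 (shut) to 1 (fully open). A call has exactly 5 rows; each row shifts and turns the commanded pose from where the row before left it; what a row does not reach is not made up. A row lasts 1/8 s, in which the tool goes at most 62.5 mm and 10.7 degrees, less where a joint would pass 70% of its speed; a pose out of reach is approached as far as the arm can. A call is refused whole if a number of a shift passes 1 or a number of a turn 1, either way. A call with a gripper value outside its range is refused whole. The fingers move at their own pace and stop on an object; the grip force is fixed at half the most. Time passes only in rows, so rows that do not move let the fingers close, or fill a call up. It gives the time, the measured TCP pose, the force, the opening and the grip force at its end, in the units of the state.
- read_state(): the state, without advancing time (a new reading comes with each control period).
- read_camera(name): name is "scene" or "top"; returns the picture (400x640x3 uint8, blue, green, red); there is no depth.
- camera_info(name): a dict with "fovy" (degrees; the focal length in pixels is half the picture's height over the tangent of half this angle, whatever the lens; pixels are square), "cx", "cy" (the principal point, pixels), "k1" (the pictures are not rectified: a ray, as slopes to the right and down, at radius r is drawn at 1 + k1 r^2 times it, then the intrinsics apply), "R" (3x3) and "t" (3): a world point X has camera coordinates R X + t. Camera axes: x right, y down, z forward; pixel columns grow to the right and rows downward; lengths in m; the calibration is good to about 2 mm. A picture is of the moment at which its call begins. camera_info takes no time and is no camera call.
- close_job(): hands the job in; it is judged then, once.
The state is a dict: "time": time; "joint_pos": joint angles; "joint_velocities": joint speeds; "tau": joint torques, N m; "position": TCP position; "orientation": TCP orientation; "wrist_force": force on the tool from outside, world axes, zero at the start; "wrist_torque": the same for the moment, N m; "grip_width": finger opening in m; "gripper_force": force on a finger pad.
Only numpy, scipy, OpenCV 4.12 (cv2) and the standard library are available. Lean on these libraries where they do the work, as an engineer would, in place of code of your own. Each camera call takes 0.05 s, during which the arm holds its last target. There are 200 camera calls.

## Working session

There is one attempt and no reset: what is moved stays moved. The work goes in short steps, Python scripts to look and compute and a tool call to move; the robot and the scene stay as the last step left them, time stands still between calls to the robot, and variables do not carry over. Pictures are saved under pics/ and viewed, at most 14 in all, crops included, and the job is handed in when it is done.

Besides the shell and the picture viewer there is one more tool, called after "Call:" by a JSON object that holds its "op" and its "data", one argument or row to a line. move_arm: Moves the arm, as the interface text tells. Its arguments: {"type":"object","properties":{"targets":{"type":"array"}},"required":["targets"]}

```bash
mkdir -p pics; python3 - <<'E'
from bench import *
import cv2
for n in("scene","top"):
    cv2.imwrite(f"pics/{n}0.png",read_camera(n)); print(n,camera_info(n))
s=read_state(); print(s)
E
```

```text
scene {'fovy': 52.91810700396246, 'cx': 315.6306203591393, 'cy': 200.3854471409036, 'k1': 0.008137721939147788, 'R': array([[ 1.72574137e-02, -9.99850614e-01, -9.65338344e-04],
       [-4.58357406e-01, -7.05318227e-03, -8.88739974e-01],
       [ 8.88600399e-01,  1.57798234e-02, -4.58410654e-01]]), 't': array([-0.00843317,  0.30720421,  0.8638187 ])}
top {'fovy': 45.692396792987644, 'cx': 313.45139816557145, 'cy': 202.5676795027347, 'k1': 0.050339839201001345, 'R': array([[ 5.83404127e-03, -9.99982803e-01,  5.98688558e-04],
       [-9.85468602e-01, -5.85099662e-03, -1.69756887e-01],
       [ 1.69757471e-01,  4.00379909e-04, -9.85485789e-01]]), 't': array([-0.00635077,  0.53258883,  1.31590406])}
{'time': 0.1, 'joint_pos': array([68.77159911, 40.50776227, -1.58124109, 85.08157091,  1.26105363,
       54.48347136, -4.32777953]), 'joint_velocities': array([-0.05606312, -0.15360201,  0.02181867,  0.02029977,  0.09462872,
       -0.00021259, -0.0045617 ]), 'tau': array([ 3.44009371e-03, -8.84281898e+01,  1.23746887e+00, -2.36450833e+01,
        1.71050092e-02,  5.11317397e-03,  2.85624469e-05]), 'position': array([ 0.18558619, -0.54397327,  0.23090104]), 'orientation': array([-1.79944615e+02,  2.86072784e-03,  1.88366635e+01]), 'wrist_force': array([0.35327833, 0.79419947, 0.14335161]), 'wrist_torque': array([-0.00544986, -0.00740802, -0.01847127]), 'gripper_force': 0.0, 'grip_width': 0.0852871818141957}
```

View pics/scene0.png

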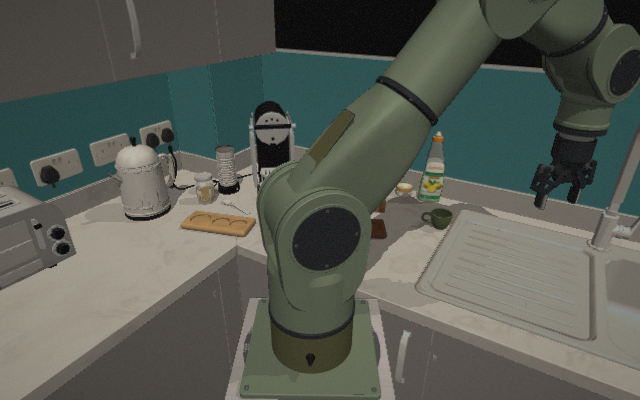

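View pics/top0.png

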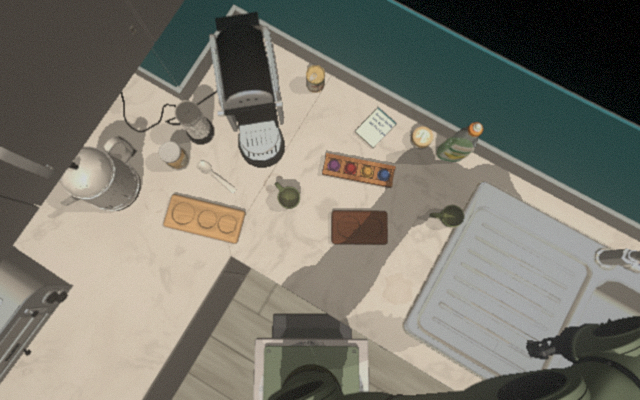

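The top view shows everything: pale board at (205,218), dark board (359,227), cups at (288,195) and (450,216), and the rack at (358,169) with purple, red, yellow and blue from left to right. I'll enlarge it next.

```bash
cat > h.py <<'E'
from bench import *
import cv2, numpy as np
def K(n):
    c=camera_info(n); f=200/np.tan(np.radians(c['fovy']/2)); return c,f
def ray(n,u,v):
    c,f=K(n); d=np.array([(u-c['cx'])/f,(v-c['cy'])/f]); s=d.copy()
    for _ in range(20): s=d/(1+c['k1']*(s@s))
    R=np.array(c['R']); return -R.T@c['t'], R.T@np.array([s[0],s[1],1])
def at(n,u,v,z):
    o,d=ray(n,u,v); return o+d*(z-o[2])/d[2]
def proj(n,X):
    c,f=K(n); p=np.array(c['R'])@X+c['t']; s=p[:2]/p[2]; s=s*(1+c['k1']*(s@s)); return s*f+[c['cx'],c['cy']]
def tri(a,b):  # two (cam,u,v)
    o1,d1=ray(*a);o2,d2=ray(*b); A=np.stack([d1,-d2],1); k=np.linalg.lstsq(A,o2-o1,rcond=None)[0]
    p,q=o1+k[0]*d1,o2+k[1]*d2; return (p+q)/2, np.linalg.norm(p-q)
def crop(im,x,y,w,h,s,name):
    c=cv2.resize(im[y:y+h,x:x+w],None,fx=s,fy=s,interpolation=cv2.INTER_CUBIC)
    c=np.clip(c*1.3,0,255).astype('uint8')
    for i in range(x-x%20+20,x+w,20):
        cv2.putText(c,str(i),((i-x)*s,10),0,.4,(0,255,0)); cv2.line(c,((i-x)*s,12),((i-x)*s,18),(0,255,0))
    for j in range(y-y%20+20,y+h,20):
        cv2.putText(c,str(j),(0,(j-y)*s+4),0,.4,(0,255,0)); cv2.line(c,(28,(j-y)*s),(34,(j-y)*s),(0,255,0))
    cv2.imwrite(name,c)
E
python3 - <<'E'
from h import *
t=cv2.imread('pics/top0.png');s=cv2.imread('pics/scene0.png')
crop(t,155,165,155,90,5,'pics/c1.png'); crop(t,312,145,158,110,5,'pics/c2.png')
crop(s,170,190,100,60,5,'pics/a.png'); crop(s,370,190,100,60,5,'pics/b.png')
cv2.imwrite('pics/c3.png',np.vstack([cv2.imread('pics/a.png'),cv2.imread('pics/b.png')]))
E
```

```text
(no output)
```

View pics/c1.png

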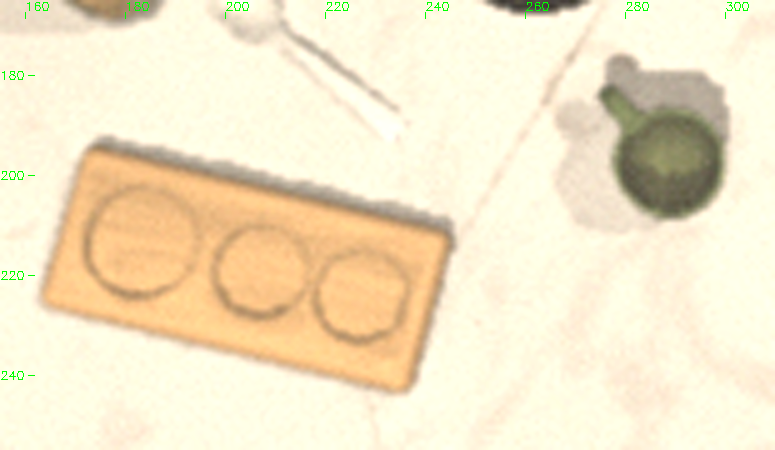

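View pics/c2.png

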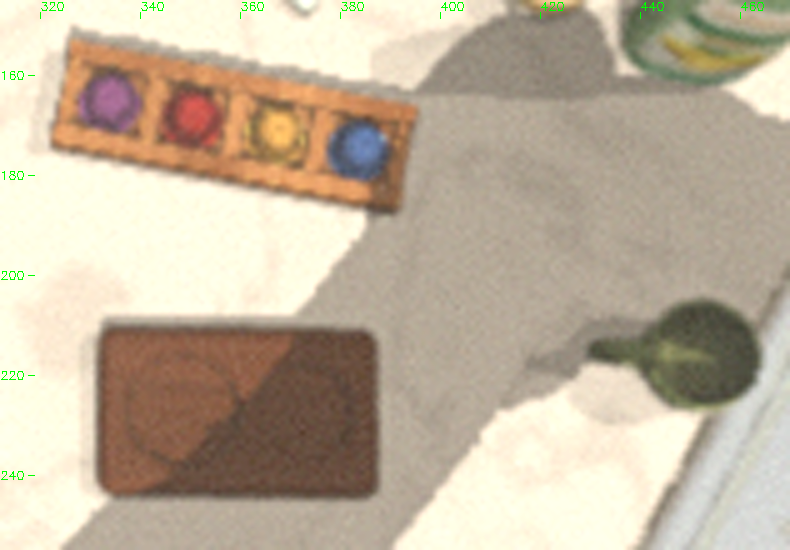

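View pics/c3.png

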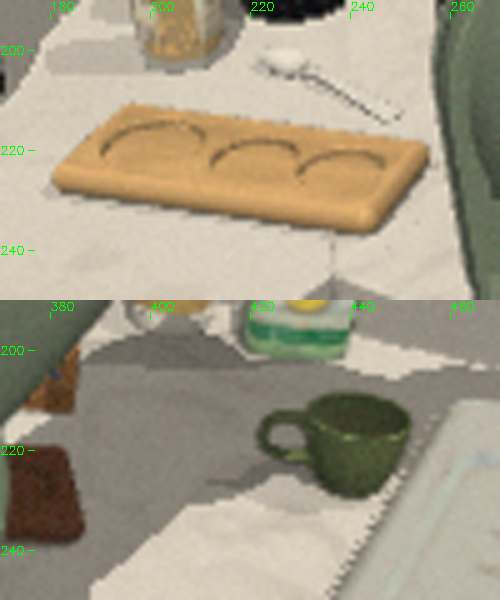

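The crops give subpixel corners, wells and capsules. Top view: pale wells at (183.5,213.4), (207.1,219.4) and (227.4,224.2), dark wells at (348.4,226.6) and (373.6,227), cup rims at (288.6,197.8) and (452,215.8). The scene view shows the pale board and cup b for heights.

```bash
cat > m.py <<'E'
from h import *
np.set_printoptions(precision=4,suppress=True)
c1=lambda x,y:(155+x/5,165+y/5); c2=lambda x,y:(312+x/5,145+y/5)
P=lambda c,x,y,z: at('top',*c(x,y),z)
a=lambda x,y:('scene',170+x/5,190+y/5); b=lambda x,y:('scene',370+x/5,190+(y-300)/5)
T=lambda p:('top',*p)
print('tri pale TR',tri(T(c1(450,235)),a(428,147)),'\nTL',tri(T(c1(95,148)),a(133,107)),'\nlarge well',tri(T(c1(142.5,242)),a(153,142)),'\nsm2',tri(T(c1(362,296)),a(341,168)))
print('cupb rim',tri(T(c2(700,354)),b(358,413)))
print('darkTR',tri(T(c2(377,330)),b(66,447)),'rackBR',tri(T(c2(397,212)),b(72,413)))
W=[P(c1,142.5,242,.02),P(c1,260.5,272,.02),P(c1,362,296,.02)]
print('pale wells',W,[np.linalg.norm(W[0]-w) for w in W])
e=[P(c1,*q,.02) for q in((95,148),(450,235),(405,392),(42,303))]
print('pale corners',e,'len',np.linalg.norm(e[1]-e[0]),np.linalg.norm(e[2]-e[1]))
d=(e[0]-e[1])+(e[3]-e[2]);print('axis +y dir deg',np.degrees(np.arctan2(d[1],d[0])), 'from wells',np.degrees(np.arctan2(*(W[0]-W[2])[1::-1])))
u=d/np.linalg.norm(d); print('large from corners',np.mean(e,0)+u*.062)
W=[P(c2,182,408,.02),P(c2,308,410,.02)];print('dark wells',W,np.linalg.norm(W[0]-W[1]))
e=[P(c2,*q,.02) for q in((103,328),(377,330),(377,495),(99,495))]
d=(e[0]-e[1])+(e[3]-e[2]);u=d/np.linalg.norm(d)
print('dark axis',np.degrees(np.arctan2(d[1],d[0])),'large from corners',np.mean(e,0)+u*.032,'len',np.linalg.norm(d)/2,np.linalg.norm(e[2]-e[1]))
for n,c,r,h in(('a',c1,(668,164),(603,92)),('b',c2,(700,354),(588,351))):
    R=P(c,*r,.052);H=P(c,*h,.03);print('cup',n,R,H,np.linalg.norm((R-H)[:2]),'handle deg',np.degrees(np.arctan2(*(H-R)[1::-1])))
for n,q in(('pur',(109,102)),('red',(192,117)),('yel',(278,132)),('blu',(360,148))): print(n,P(c2,*q,.036))
e=[P(c2,*q,.022) for q in((72,40),(417,105),(397,212),(52,148))];d=e[0]-e[1]+e[3]-e[2]
print('rack',np.mean(e,0),'y axis',np.degrees(np.arctan2(d[1],d[0])),np.linalg.norm(d)/2,np.linalg.norm(e[2]-e[1]))
u=d/np.linalg.norm(d);print([np.mean(e,0)+u*k for k in(.075,.025,-.025,-.075)])
E
python3 m.py
```

```text
tri pale TR (array([0.5093, 0.1968, 0.0115]), np.float64(0.0003519447570821782)) 
TL (array([0.5599, 0.4054, 0.0118]), np.float64(0.0017112595207257985)) 
large well (array([0.5033, 0.3745, 0.0171]), np.float64(0.0005296774540494465)) 
sm2 (array([0.4724, 0.2461, 0.0169]), np.float64(0.000182038964999216))
cupb rim (array([ 0.496 , -0.3979,  0.0492]), np.float64(0.0032623713772485293))
darkTR (array([ 0.5146, -0.22  ,  0.0122]), np.float64(0.00035700568039611345)) rackBR (array([ 0.5883, -0.2354, -0.0032]), np.float64(0.00041131979941840706))
pale wells [array([0.5029, 0.3734, 0.02  ]), array([0.4857, 0.3046, 0.02  ]), array([0.472 , 0.2455, 0.02  ])] [np.float64(0.0), np.float64(0.070942985663542), np.float64(0.1316157431919386)]
pale corners [array([0.5582, 0.4038, 0.02  ]), array([0.508 , 0.1958, 0.02  ]), array([0.4166, 0.2187, 0.02  ]), array([0.4671, 0.429 , 0.02  ])] len 0.21402410230366128 0.09424908654766725
axis +y dir deg 76.46765341129618 from wells 76.4203814327112
large from corners [0.502  0.3721 0.02  ]
dark wells [array([ 0.467 , -0.1048,  0.02  ]), array([ 0.4663, -0.1777,  0.02  ])] 0.0728817180845978
dark axis 90.15616991899671 large from corners [ 0.4651 -0.1057  0.02  ] len 0.15960649666996393 0.09600532701090468
cup a [0.5449 0.0679 0.052 ] [0.5914 0.1077 0.03  ] 0.06119191730641167 handle deg 40.51263686315873
cup b [ 0.4958 -0.3954  0.052 ] [ 0.5004 -0.3379  0.03  ] 0.057665322343643556 handle deg 85.50406322237284
pur [ 0.645  -0.0621  0.036 ]
red [ 0.6362 -0.1106  0.036 ]
yel [ 0.6275 -0.1607  0.036 ]
blu [ 0.6182 -0.2083  0.036 ]
rack [ 0.6344 -0.1364  0.022 ] y axis 79.40167244132333 0.20652256713285067 0.06585336461004512
[array([ 0.6482, -0.0627,  0.022 ]), array([ 0.639 , -0.1119,  0.022 ]), array([ 0.6298, -0.161 ,  0.022 ]), array([ 0.6206, -0.2102,  0.022 ])]
```

Call:
{"op": "move_arm", "data": {
  "targets": [1,0.45,-0.2,0,0,1,1,1,0.45,-0.2,0,0,1,1,1,0.45,-0.2,0,0,1,1,1,0.45,-0.2,0,0,1,1,1,0.45,-0.2,0,0,1,1]
}}

```text
time: 0.72
position: [0.3365, -0.4761, 0.2008]
orientation: [-180.0, -0.0, 49.0]
wrist_force: [0.4, 0.2, -0.6]
grip_width: 0.0858
gripper_force: 0.0
```

Call:
{"op": "move_arm", "data": {
  "targets": [1,0.45,-0.2,0,0,1,1,1,0.45,-0.2,0,0,1,1,1,0.45,-0.2,0,0,1,1,1,0.45,-0.2,0,0,1,1,1,0.45,-0.2,0,0,1,1]
}}

```text
time: 1.35
position: [0.4865, -0.4086, 0.1708]
orientation: [-180.0, -0.0, 79.0]
wrist_force: [0.4, -0.4, 0.5]
grip_width: 0.0855
gripper_force: 0.0
```

Call:
{"op": "move_arm", "data": {
  "targets": [0.35,0.47,-0.4,0,0,1,1,0,0,-0.6,0,0,0.12,1,0,0,-0.6,0,0,0,1,0,0,-0.4,0,0,0,1,0,0,0,0,0,0,1]
}}

```text
time: 1.98
position: [0.4959, -0.3949, 0.1106]
orientation: [-179.9, -0.0, 85.6]
wrist_force: [0.8, 0.5, -0.5]
grip_width: 0.0854
gripper_force: 0.0
```

```bash
python3 - <<'E'
from h import *
s=read_camera('scene');t=read_camera('top')
crop(s,270,165,200,75,4,'pics/a.png'); crop(t,380,170,130,75,4,'pics/b.png')
A=cv2.imread('pics/a.png');B=cv2.imread('pics/b.png');o=np.zeros((600,800,3),'uint8');o[:300]=A;o[300:,:520]=B
cv2.imwrite('pics/d1.png',o)
E
```

```text
(no output)
```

View pics/d1.png

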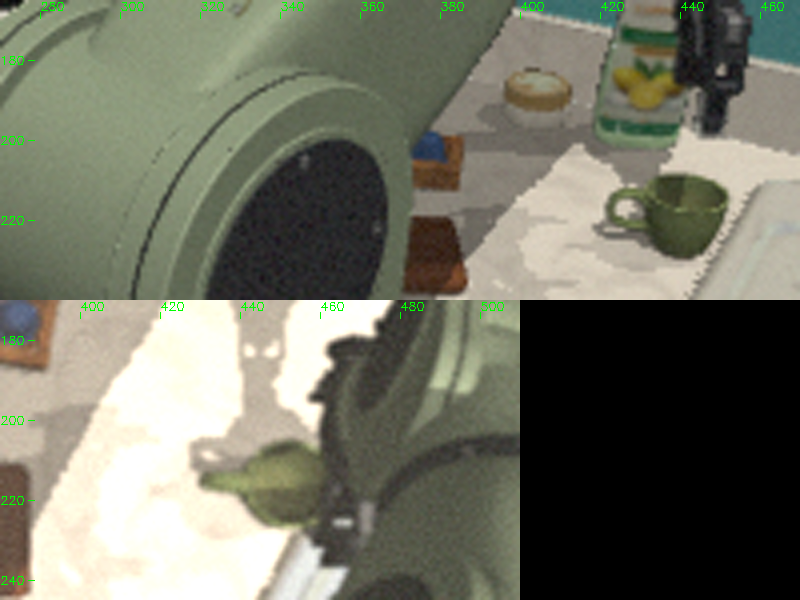

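```bash
python3 - <<'E'
from h import *
for k in(-1,0,1):
    X=np.array([.4959,-.3949,.1236])+k*.043*np.array([.997,-.078,0]); print(k,proj('scene',X),proj('top',X))
print('blue top',proj('scene',np.array([.6195,-.2093,.038])),proj('scene',np.array([.4958,-.3954,.052])))
E
```

```text
-1 [446.21312965 197.86852318] [459.04895753 227.88529061]
0 [443.5340878  191.58803648] [459.55220161 211.98043055]
1 [441.01502573 185.68127185] [460.06573051 196.25771219]
blue top [376.62772495 197.77698378] [440.42388729 211.91278527]
```

The picture shows the near fingertip at (448,197) against a predicted (446,198), and the blue capsule's top at (377,198), as predicted. Descending on cup b.

Call:
{"op": "move_arm", "data": {
  "targets": [0,0,-0.9,0,0,0,1,0,0,-0.9,0,0,0,1,0,0,-0.8,0,0,0,1,0,0,-0.5,0,0,0,1,0,0,-0.1,0,0,0,1]
}}

```text
time: 2.7
position: [0.4962, -0.3951, 0.0151]
orientation: [-180.0, -0.0, 85.6]
wrist_force: [-1.7, 1.2, -0.1]
grip_width: 0.0856
gripper_force: 0.0
```

Call:
{"op": "move_arm", "data": {
  "targets": [0,0,0,0,0,0,0,0,0,0,0,0,0,0,0,0,0,0,0,0,0,0,0,0,0,0,0,0,0,0,0,0,0,0,0]
}}

```text
time: 3.32
position: [0.4963, -0.3955, 0.0166]
orientation: [180.0, 0.1, 85.5]
wrist_force: [-3.6, 1.2, 9.1]
grip_width: 0.0614
gripper_force: 63.2
```

Call:
{"op": "move_arm", "data": {
  "targets": [0,0,0.5,0,0,0,0,0,0,1,0,0,0,0,0,0.37,1,0,0,0,0,0,0.9,0,0,0,0,0,-0.1,1,0,0,0,0.1,0]
}}

```text
time: 3.95
position: [0.4935, -0.3265, 0.0918]
orientation: [179.9, 0.0, 86.1]
wrist_force: [0.3, 0.1, -2.5]
grip_width: 0.0617
gripper_force: 65.6
```

Call:
{"op": "move_arm", "data": {
  "targets": [-0.15,1,0,0,0,0.1,0,-0.15,1,0,0,0,0.1,0,-0.15,1,0,0,0,0.1,0,-0.15,1,0,0,0,0.1,0,-0.15,1,0,0,0,0.1,0]
}}

```text
time: 4.58
position: [0.4709, -0.1761, 0.0914]
orientation: [179.9, 0.0, 89.2]
wrist_force: [-0.1, 0.0, -1.8]
grip_width: 0.0612
gripper_force: 65.6
```

Call:
{"op": "move_arm", "data": {
  "targets": [-0.15,1,0,0,0,0.1,0,0,0.9,0,0,0,0.05,0,0,0.5,0,0,0,0,0,0,0,-0.5,0,0,0,0,0,0,-0.3,0,0,0,0]
}}

```text
time: 5.2
position: [0.4663, -0.1053, 0.0662]
orientation: [180.0, 0.0, 90.0]
wrist_force: [0.4, -0.5, -1.4]
grip_width: 0.0612
gripper_force: 65.5
```

```bash
python3 - <<'E'
from h import *
crop(read_camera('top'),300,150,130,110,5,'pics/d2.png')
E
```

```text
(no output)
```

View pics/d2.png

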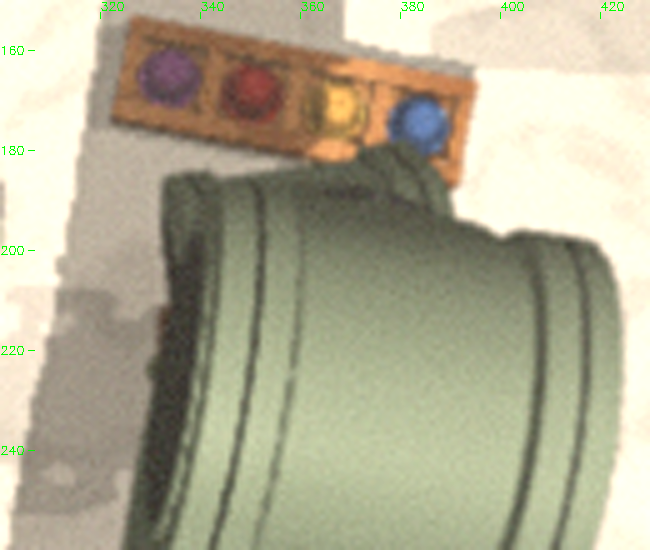

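The arm hides the cup; only the handle's tip shows at (330,224), pointing left as it should. I'll lower it and check after retreating.

Call:
{"op": "move_arm", "data": {
  "targets": [0,0,-0.5,0,0,0,0,0,0,-0.4,0,0,0,0,0,0,-0.2,0,0,0,0,0,0,-0.1,0,0,0,0,0,0,0,0,0,0,0]
}}

```text
time: 5.88
position: [0.4662, -0.105, 0.0303]
orientation: [-180.0, 0.0, 90.1]
wrist_force: [-0.1, 0.7, -1.8]
grip_width: 0.0613
gripper_force: 65.5
```

Call:
{"op": "move_arm", "data": {
  "targets": [0,0,-0.05,0,0,0,0,0,0,0,0,0,0,1,0,0,0,0,0,0,1,0,0,0,0,0,0,1,0,0,0,0,0,0,1]
}}

```text
time: 6.5
position: [0.4662, -0.105, 0.0288]
orientation: [-180.0, 0.0, 90.1]
wrist_force: [0.4, 0.1, 0.1]
grip_width: 0.0855
gripper_force: 0.0
```

Call:
{"op": "move_arm", "data": {
  "targets": [0,0,0.5,0,0,0,1,0,0,0.8,0,0,0,1,0,0,1,0,0,0,1,0.5,0.2,0.7,0,0,-0.4,1,1,0.3,0,0,0,-0.4,1]
}}

```text
time: 7.12
position: [0.5119, -0.0903, 0.1215]
orientation: [179.9, 0.0, 85.1]
wrist_force: [0.5, -0.1, -1.2]
grip_width: 0.0854
gripper_force: 0.0
```

Call:
{"op": "move_arm", "data": {
  "targets": [1,0.3,0,0,0,-0.4,1,1,0.3,0,0,0,-0.3,1,1,0.3,0,0,0,-0.25,1,1,0,0,0,0,0,1,0.5,0,-0.5,0,0,0,1]
}}

```text
time: 7.75
position: [0.6476, -0.0627, 0.1054]
orientation: [179.9, -0.0, 79.6]
wrist_force: [-0.8, 0.1, -0.3]
grip_width: 0.0851
gripper_force: 0.0
```

Call:
{"op": "move_arm", "data": {
  "targets": [0,0,-0.9,0,0,0,0.7,0,0,-0.9,0,0,0,0.7,0,0,-0.6,0,0,0,0.7,0,0,-0.35,0,0,0,0.7,0,0,0,0,0,0,0.7]
}}

```text
time: 8.38
position: [0.6461, -0.063, 0.0214]
orientation: [-180.0, -0.0, 79.6]
wrist_force: [-0.7, -0.1, 0.9]
grip_width: 0.0597
gripper_force: 0.0
```

Call:
{"op": "move_arm", "data": {
  "targets": [0,0,0,0,0,0,0,0,0,0,0,0,0,0,0,0,0,0,0,0,0,0,0,0,0,0,0,0,0,0,0,0,0,0,0]
}}

```text
time: 9.0
position: [0.6472, -0.0631, 0.0227]
orientation: [179.9, -0.0, 79.6]
wrist_force: [0.5, -0.0, 10.1]
grip_width: 0.0252
gripper_force: 57.3
```

Call:
{"op": "move_arm", "data": {
  "targets": [0,0,0.3,0,0,0,0,0,0,0.6,0,0,0,0,0,0,1,0,0,0,0,0,0,1,0,0,0,0,-0.5,-0.3,0,0,0,0,0]
}}

```text
time: 9.62
position: [0.6324, -0.0714, 0.1115]
orientation: [179.8, -0.1, 79.6]
wrist_force: [-0.9, -0.3, -0.7]
grip_width: 0.0249
gripper_force: 56.6
```

Call:
{"op": "move_arm", "data": {
  "targets": [-1,-0.6,0,0,0,0,0,-1,-0.6,0,0,0,0,0,-1,-0.7,0,0,0,0,0,-1,-0.7,0,0,0,0,0,-1,-0.6,0,0,0,0,0]
}}

```text
time: 10.25
position: [0.4803, -0.1688, 0.1094]
orientation: [179.9, 0.0, 79.5]
wrist_force: [1.1, 0.1, -0.1]
grip_width: 0.0243
gripper_force: 56.6
```

Call:
{"op": "move_arm", "data": {
  "targets": [-0.53,-0.32,0,0,0,0,0,0,0,-0.7,0,0,0,0,0,0,-0.9,0,0,0,0,0,0,-0.6,0,0,0,0,0,0,-0.2,0,0,0,0]
}}

```text
time: 10.88
position: [0.4653, -0.1776, 0.0364]
orientation: [-180.0, 0.0, 79.6]
wrist_force: [0.5, 0.1, 0.8]
grip_width: 0.025
gripper_force: 56.6
```

Call:
{"op": "move_arm", "data": {
  "targets": [0,0,-0.2,0,0,0,0,0,0,-0.13,0,0,0,0,0,0,0,0,0,0,0,0,0,0,0,0,0,0,0,0,0,0,0,0]
}}

```text
validation failed for argument at $.ta...
```

Call:
{"op": "move_arm", "data": {
  "targets": [0,0,-0.2,0,0,0,0,0,0,-0.1,0,0,0,0,0,0,-0.03,0,0,0,0,0,0,0,0,0,0,0,0,0,0,0,0,0,0]
}}

```text
time: 11.5
position: [0.4653, -0.1776, 0.0265]
orientation: [180.0, 0.0, 79.6]
wrist_force: [0.4, 0.2, -0.1]
grip_width: 0.0247
gripper_force: 56.6
```

Call:
{"op": "move_arm", "data": {
  "targets": [0,0,0,0,0,0,0.5,0,0,0,0,0,0,0.7,0,0,0.3,0,0,0,0.8,0,0,0.8,0,0,0,1,0,0,1,0,0,0,1]
}}

```text
time: 12.12
position: [0.465, -0.1775, 0.0904]
orientation: [-180.0, -0.0, 79.6]
wrist_force: [-0.7, -0.3, -0.6]
grip_width: 0.0854
gripper_force: 0.0
```

Call:
{"op": "move_arm", "data": {
  "targets": [0.3,1,0.9,0,0,-0.7,1,0.3,1,0,0,0,-0.7,1,0.3,1,0,0,0,-0.7,1,0.3,1,0,0,0,-0.7,1,0.3,1,0,0,0,-0.7,1]
}}

```text
time: 12.75
position: [0.5105, -0.0265, 0.117]
orientation: [180.0, -0.0, 58.4]
wrist_force: [0.1, -0.9, 0.6]
grip_width: 0.0855
gripper_force: 0.0
```

Call:
{"op": "move_arm", "data": {
  "targets": [0.3,1,0,0,0,-0.8,1,0.3,1,0,0,0,-0.8,1,0.3,1,0,0,0,-0.8,1,0.27,0.19,0,0,0,-0.6,1,0,0,0,0,0,0,1]
}}

```text
time: 13.38
position: [0.5454, 0.0686, 0.1167]
orientation: [-180.0, -0.0, 40.6]
wrist_force: [-0.1, -0.7, -0.0]
grip_width: 0.0852
gripper_force: 0.0
```

```bash
python3 - <<'E'
from h import *
t=read_camera('top');s=read_camera('scene')
crop(t,260,170,150,80,5,'pics/a.png');crop(s,270,165,187,50,4,'pics/b.png')
a=cv2.imread('pics/a.png');b=cv2.imread('pics/b.png');cv2.imwrite('pics/d3.png',np.vstack([a,np.pad(b,((0,0),(0,2),(0,0)))]))
E
```

```text
(no output)
```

View pics/d3.png

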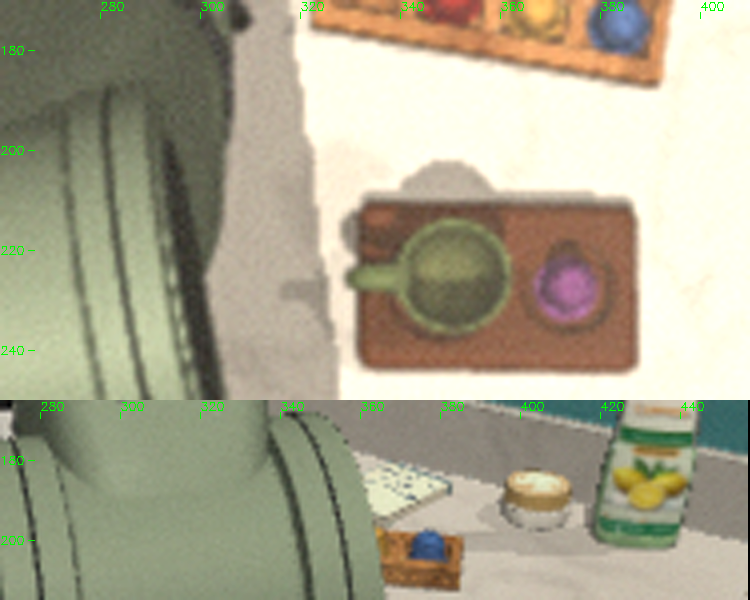

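The dark board is done: handle tip at (329.6,225.6), rim centre (351,225) and the purple capsule upright in its well at (373,227). Cup a is next.

Call:
{"op": "move_arm", "data": {
  "targets": [0,0,-1,0,0,0,1,0,0,-1,0,0,0,1,0,0,-0.9,0,0,0,1,0,0,-0.4,0,0,0,1,0,0,-0.07,0,0,0,1]
}}

```text
time: 14.1
position: [0.5452, 0.0678, 0.0153]
orientation: [-180.0, 0.0, 40.6]
wrist_force: [0.2, 0.2, 0.5]
grip_width: 0.0853
gripper_force: 0.0
```

Call:
{"op": "move_arm", "data": {
  "targets": [0,0,0,0,0,0,0,0,0,0,0,0,0,0,0,0,0,0,0,0,0,0,0,0,0,0,0,0,0,0,0,0,0,0,0]
}}

```text
time: 14.72
position: [0.5459, 0.0683, 0.0166]
orientation: [180.0, -0.1, 40.6]
wrist_force: [-2.5, 0.5, 12.3]
grip_width: 0.0611
gripper_force: 62.2
```

Call:
{"op": "move_arm", "data": {
  "targets": [0,0,0.5,0,0,0,0,0,0,1,0,0,0,0,0,0,1,0,0,0,0,-0.1,0.5,0.4,0,0,0.4,0,-0.1,0.9,0,0,0,0.5,0]
}}

```text
time: 15.35
position: [0.5395, 0.111, 0.1034]
orientation: [180.0, -0.1, 46.1]
wrist_force: [-0.6, -0.5, -2.2]
grip_width: 0.0611
gripper_force: 65.4
```

Call:
{"op": "move_arm", "data": {
  "targets": [-0.15,1,0,0,0,0.6,0,-0.15,1,0,0,0,0.6,0,-0.15,1,0,0,0,0.6,0,-0.15,1,0,0,0,0.6,0,-0.15,1,0,0,0,0.6,0]
}}

```text
time: 15.98
position: [0.5159, 0.2621, 0.1023]
orientation: [-180.0, 0.0, 64.2]
wrist_force: [0.4, -0.1, -1.2]
grip_width: 0.0608
gripper_force: 65.4
```

Call:
{"op": "move_arm", "data": {
  "targets": [-0.15,1,0,0,0,0.6,0,-0.15,1,0,0,0,0.6,0,-0.15,1,0,0,0,0.6,0,-0.03,0.75,0,0,0,0.27,0,0,0,-0.5,0,0,0,0]
}}

```text
time: 16.6
position: [0.5013, 0.3753, 0.0874]
orientation: [-180.0, -0.1, 76.6]
wrist_force: [0.3, 0.1, -1.9]
grip_width: 0.0609
gripper_force: 65.4
```

Call:
{"op": "move_arm", "data": {
  "targets": [0.04,-0.07,-0.8,0,0,0,0,0,0,-0.7,0,0,0,0,0,0,-0.3,0,0,0,0,0,0,-0.1,0,0,0,0,0,0,0,0,0,0,0]
}}

```text
time: 17.23
position: [0.5038, 0.3706, 0.0307]
orientation: [180.0, -0.0, 76.4]
wrist_force: [0.7, 0.7, -0.9]
grip_width: 0.0612
gripper_force: 65.4
```

```bash
python3 - <<'E'
from h import *
t=read_camera('top');s=read_camera('scene')
crop(t,155,165,110,90,5,'pics/a.png');crop(s,160,180,110,60,5,'pics/b.png')
cv2.imwrite('pics/d4.png',cv2.resize(np.vstack([cv2.imread('pics/a.png'),cv2.imread('pics/b.png')]),None,fx=.8,fy=.8))
E
```

```text
(no output)
```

View pics/d4.png

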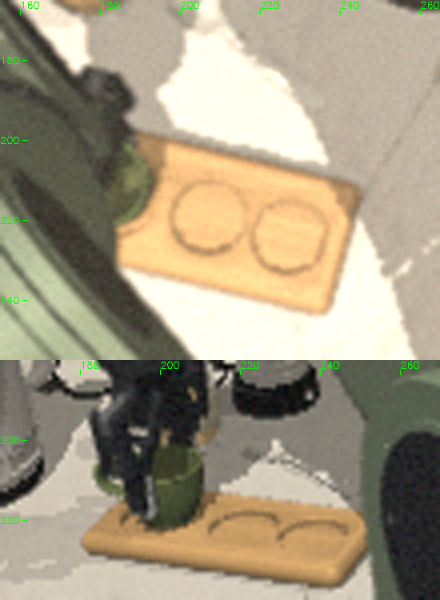

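Call:
{"op": "move_arm", "data": {
  "targets": [0,0,-0.05,0,0,0,0,0,0,0,0,0,0,1,0,0,0,0,0,0,1,0,0,0,0,0,0,1,0,0,0.3,0,0,0,1]
}}

```text
time: 17.95
position: [0.5034, 0.3703, 0.0377]
orientation: [-180.0, 0.0, 76.4]
wrist_force: [-0.2, -0.0, 0.1]
grip_width: 0.0853
gripper_force: 0.0
```

Call:
{"op": "move_arm", "data": {
  "targets": [0,0,1,0,0,0,1,0,0,1,0,0,0,1,0,0,1,0,0,0,1,0,-1,0,0,0,0,1,0,-1,0,0,0,0,1]
}}

```text
time: 18.58
position: [0.5037, 0.3099, 0.1287]
orientation: [180.0, -0.0, 76.4]
wrist_force: [0.7, -0.1, -0.4]
grip_width: 0.0855
gripper_force: 0.0
```

Call:
{"op": "move_arm", "data": {
  "targets": [0,-1,0,0,0,0,1,0,-1,0,0,0,0,1,0,-1,0,0,0,0,1,0,-1,0,0,0,0,1,0,-1,0,0,0,0,1]
}}

```text
time: 19.2
position: [0.5038, 0.1596, 0.1284]
orientation: [180.0, -0.0, 76.4]
wrist_force: [0.2, 0.3, 0.2]
grip_width: 0.0853
gripper_force: 0.0
```

Call:
{"op": "move_arm", "data": {
  "targets": [0,-1,0,0,0,0.1,1,0,-1,0,0,0,0.1,1,0,-1,0,0,0,0.1,1,0,-1,0,0,0,0.1,1,0,-1,0,0,0,0.1,1]
}}

```text
time: 19.82
position: [0.5038, 0.0095, 0.1284]
orientation: [180.0, -0.0, 79.4]
wrist_force: [0.8, -0.4, 0.4]
grip_width: 0.0853
gripper_force: 0.0
```

Call:
{"op": "move_arm", "data": {
  "targets": [0.5,-1,0,0,0,0,1,0.5,-1,0,0,0,0,1,0.5,-1,0,0,0,0,1,0.5,-1,0,0,0,0,1,0.5,-1,0,0,0,0,1]
}}

```text
time: 20.45
position: [0.5791, -0.1406, 0.1285]
orientation: [180.0, 0.0, 79.4]
wrist_force: [-0.2, 0.0, 0.3]
grip_width: 0.0855
gripper_force: 0.0
```

Call:
{"op": "move_arm", "data": {
  "targets": [0.5,-1,0,0,0,0,1,0.5,-1,0,0,0,0,1,0.4,-0.3,0,0,0,0,1,0,0,0,0,0,0,1,0,0,0,0,0,0,1]
}}

```text
time: 21.08
position: [0.6203, -0.2077, 0.1281]
orientation: [-180.0, -0.0, 79.4]
wrist_force: [-0.1, -0.3, -0.5]
grip_width: 0.0852
gripper_force: 0.0
```

```bash
python3 - <<'E'
from h import *
t=read_camera('top');s=read_camera('scene')
crop(t,155,145,245,105,3,'pics/a.png');crop(s,160,180,183,60,4,'pics/b.png')
a=cv2.imread('pics/a.png');b=cv2.imread('pics/b.png');cv2.imwrite('pics/d5.png',np.vstack([a,np.pad(b,((0,0),(0,3),(0,0)))]))
E
```

```text
(no output)
```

View pics/d5.png

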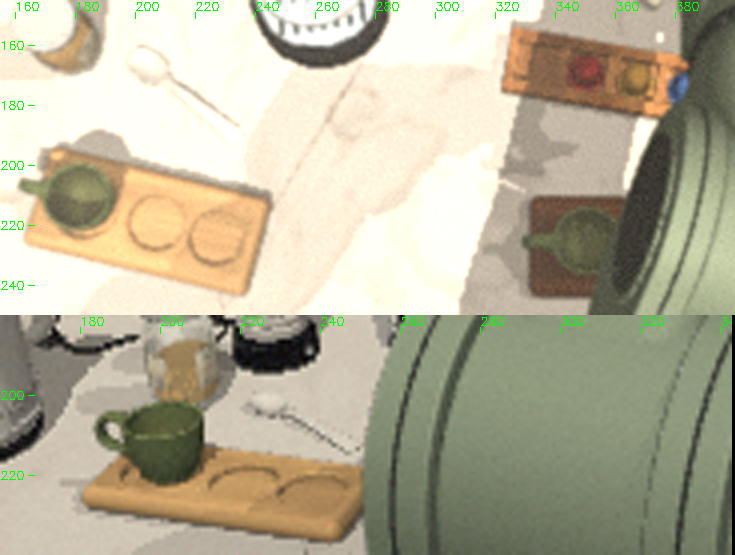

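```bash
python3 - <<'E'
from h import *
for n,r,h in(('pale',(155+80/3,145+197/3),(155+20/3,145+186/3)),('dark d3',(260+455/5,170+275/5),(260+346/5,170+279/5))):
    R=at('top',*r,.065);H=at('top',*h,.043);print(n,R,H,np.linalg.norm((R-H)[:2]),np.degrees(np.arctan2(*(H-R)[1::-1])))
E
```

```text
pale [0.50400189 0.36652521 0.065     ] [0.51764798 0.42984711 0.043     ] 0.06477561036495233 77.83855193430965
dark d3 [ 0.46609848 -0.10882338  0.065     ] [ 0.46616003 -0.04847264  0.043     ] 0.060350775407372576 89.941565592525
```

Call:
{"op": "move_arm", "data": {
  "targets": [0,-0.05,-1,0,0,0,0.7,0,0,-1,0,0,0,0.7,0,0,-1,0,0,0,0.7,0,0,-0.4,0,0,0,0.7,0,0,-0.1,0,0,0,0.7]
}}

```text
time: 21.8
position: [0.6207, -0.2098, 0.0229]
orientation: [-180.0, -0.0, 79.4]
wrist_force: [0.0, -0.6, 0.6]
grip_width: 0.0599
gripper_force: 0.0
```

Call:
{"op": "move_arm", "data": {
  "targets": [0,0,0,0,0,0,0,0,0,0,0,0,0,0,0,0,0,0,0,0,0,0,0,0,0,0,0,0,0,0,0,0,0,0,0]
}}

```text
time: 22.42
position: [0.6211, -0.2101, 0.0241]
orientation: [179.9, 0.0, 79.4]
wrist_force: [-1.0, 1.7, 8.8]
grip_width: 0.0243
gripper_force: 57.4
```

Both cups' handles are within about 1.5° of the board axes. I'm taking the blue capsule to the pale board's near well.

Call:
{"op": "move_arm", "data": {
  "targets": [0,0,0.3,0,0,0,0,0,0,0.8,0,0,0,0,0,0,1,0,0,0,0,-0.3,0,1,0,0,0,0,-0.5,0.7,0.4,0,0,0,0]
}}

```text
time: 23.05
position: [0.5969, -0.1902, 0.1301]
orientation: [179.8, 0.1, 79.3]
wrist_force: [0.6, 1.1, -0.4]
grip_width: 0.0244
gripper_force: 56.8
```

Call:
{"op": "move_arm", "data": {
  "targets": [-0.6,1,0,0,0,0,0,-0.6,1,0,0,0,0,0,-0.6,1,0,0,0,0,0,-0.6,1,0,0,0,0,0,-0.6,1,0,0,0,0,0]
}}

```text
time: 23.68
position: [0.5063, -0.0381, 0.1286]
orientation: [179.9, -0.0, 79.4]
wrist_force: [0.1, 0.1, -1.2]
grip_width: 0.024
gripper_force: 56.8
```

Call:
{"op": "move_arm", "data": {
  "targets": [-0.5,1,0,0,0,0,0,-0.2,1,0,0,0,0,0,0,1,0,0,0,0,0,0,1,0,0,0,0,0,0,1,0,0,0,0,0]
}}

```text
time: 24.3
position: [0.4859, 0.1121, 0.1285]
orientation: [179.9, -0.0, 79.4]
wrist_force: [-0.3, 0.4, 0.7]
grip_width: 0.0239
gripper_force: 56.8
```

Call:
{"op": "move_arm", "data": {
  "targets": [0,1,0,0,0,0,0,0,1,0,0,0,0,0,0,1,0,0,0,0,0,0,1,0,0,0,0,0,0,1,0,0,0,0,0]
}}

```text
time: 24.92
position: [0.4857, 0.2622, 0.1286]
orientation: [180.0, -0.0, 79.4]
wrist_force: [-0.4, -0.3, 0.1]
grip_width: 0.0239
gripper_force: 56.8
```

Call:
{"op": "move_arm", "data": {
  "targets": [0,0.9,0,0,0,0,0,0,0.5,0,0,0,0,0,0,0,-0.7,0,0,0,0,0,0,-0.9,0,0,0,0,0,0,-0.6,0,0,0,0]
}}

```text
time: 25.55
position: [0.4857, 0.3025, 0.0611]
orientation: [-180.0, 0.0, 79.3]
wrist_force: [0.4, 0.2, 0.3]
grip_width: 0.0238
gripper_force: 56.8
```

Call:
{"op": "move_arm", "data": {
  "targets": [0,0,-0.6,0,0,0,0,0,0,-0.3,0,0,0,0,0,0,-0.2,0,0,0,0,0,0,-0.03,0,0,0,0,0,0,0,0,0,0,0]
}}

```text
time: 26.18
position: [0.4859, 0.3031, 0.0282]
orientation: [180.0, -0.0, 79.4]
wrist_force: [-0.2, 0.6, -0.3]
grip_width: 0.0238
gripper_force: 56.8
```

Call:
{"op": "move_arm", "data": {
  "targets": [0,0,0,0,0,0,0.7,0,0,0,0,0,0,0.7,0,0,0.3,0,0,0,0.7,0,0,1,0,0,0,0.7,0,0,1,0,0,0,0.7]
}}

```text
time: 26.8
position: [0.4856, 0.303, 0.0983]
orientation: [-180.0, -0.0, 79.4]
wrist_force: [0.6, -0.9, 0.2]
grip_width: 0.0597
gripper_force: 0.0
```

Call:
{"op": "move_arm", "data": {
  "targets": [0,-1,1,0,0,0,0.7,0,-1,0,0,0,0,0.7,0,-1,0,0,0,0,0.7,0,-1,0,0,0,0,0.7,0,-1,0,0,0,0,0.7]
}}

```text
time: 27.42
position: [0.4857, 0.1521, 0.1275]
orientation: [180.0, -0.0, 79.4]
wrist_force: [0.8, -0.1, 0.1]
grip_width: 0.06
gripper_force: 0.0
```

Call:
{"op": "move_arm", "data": {
  "targets": [0,-1,0,0,0,0,0.7,0,-1,0,0,0,0,0.7,0,-1,0,0,0,0,0.7,0,-1,0,0,0,0,0.7,0.5,-1,0,0,0,0,0.7]
}}

```text
time: 28.05
position: [0.5005, 0.0021, 0.1276]
orientation: [180.0, 0.0, 79.4]
wrist_force: [1.1, 0.3, 0.1]
grip_width: 0.0595
gripper_force: 0.0
```

Call:
{"op": "move_arm", "data": {
  "targets": [0.8,-1,0,0,0,0,0.7,0.8,-1,0,0,0,0,0.7,0.8,-1,0,0,0,0,0.7,0.8,-1,0,0,0,0,0.7,0.8,-1,0,0,0,0,0.7]
}}

```text
time: 28.68
position: [0.6213, -0.1481, 0.1277]
orientation: [180.0, 0.0, 79.4]
wrist_force: [-0.0, 1.3, 0.7]
grip_width: 0.0595
gripper_force: 0.0
```

Call:
{"op": "move_arm", "data": {
  "targets": [0.27,-0.45,-0.5,0,0,0,0.7,0,0,-0.5,0,0,0,0.7,0,0,0,0,0,0,0.7,0,0,0,0,0,0,0.7,0,0,0,0,0,0,0.7]
}}

```text
time: 29.3
position: [0.6289, -0.16, 0.0975]
orientation: [180.0, -0.0, 79.4]
wrist_force: [-0.0, -0.4, 0.5]
grip_width: 0.0595
gripper_force: 0.0
```

```bash
python3 - <<'E'
from h import *
t=read_camera('top');s=read_camera('scene')
crop(t,155,145,245,105,3,'pics/a.png');crop(s,160,180,183,60,4,'pics/b.png')
a=cv2.imread('pics/a.png');b=cv2.imread('pics/b.png');cv2.imwrite('pics/d6.png',np.vstack([a,np.pad(b,((0,0),(0,3),(0,0)))]))
E
```

View pics/d6.png

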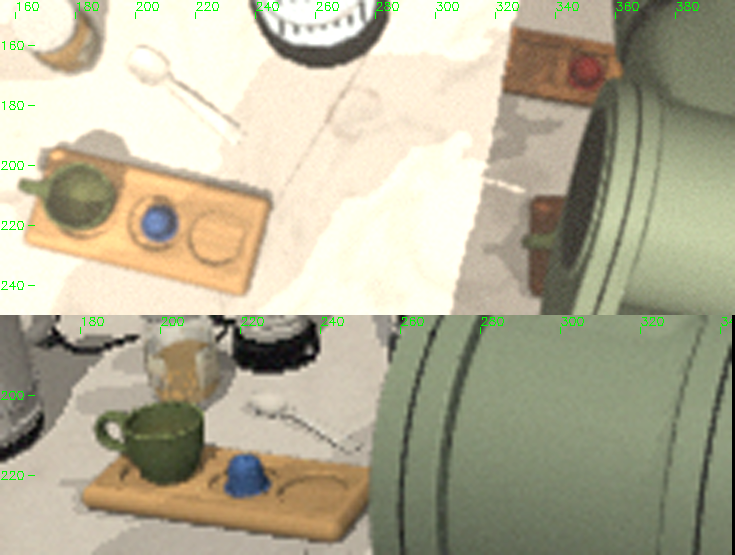

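Blue stands upright in the pale board's first small well (top view 208,219; scene view 221,221), and the rack hasn't moved. Yellow is next.

Call:
{"op": "move_arm", "data": {
  "targets": [0,0,-0.9,0,0,0,0.7,0,0,-0.9,0,0,0,0.7,0,0,-0.5,0,0,0,0.7,0,0,-0.18,0,0,0,0.7,0,0,0,0,0,0,0.7]
}}

```text
time: 30.02
position: [0.629, -0.1605, 0.0229]
orientation: [180.0, 0.0, 79.4]
wrist_force: [0.3, 0.2, 0.7]
grip_width: 0.0595
gripper_force: 0.0
```

Call:
{"op": "move_arm", "data": {
  "targets": [0,0,0,0,0,0,0,0,0,0,0,0,0,0,0,0,0,0,0,0,0,0,0,0,0,0,0,0,0,0,0,0,0,0,0]
}}

```text
time: 30.65
position: [0.6291, -0.1606, 0.0234]
orientation: [179.9, 0.0, 79.4]
wrist_force: [-2.2, -0.3, 8.9]
grip_width: 0.0244
gripper_force: 57.2
```

Call:
{"op": "move_arm", "data": {
  "targets": [0,0,0.3,0,0,0,0,0,0,0.8,0,0,0,0,0,0,1,0,0,0,0,-0.3,0,1,0,0,0,0,-0.5,0.7,0.4,0,0,0,0]
}}

```text
time: 31.28
position: [0.6049, -0.1407, 0.1296]
orientation: [179.9, 0.0, 79.3]
wrist_force: [0.2, 1.1, -0.4]
grip_width: 0.0242
gripper_force: 56.6
```

Call:
{"op": "move_arm", "data": {
  "targets": [-0.7,1,0,0,0,0,0,-0.7,1,0,0,0,0,0,-0.7,1,0,0,0,0,0,-0.7,1,0,0,0,0,0,-0.7,1,0,0,0,0,0]
}}

```text
time: 31.9
position: [0.4992, 0.0114, 0.1281]
orientation: [180.0, -0.0, 79.4]
wrist_force: [1.1, 0.5, -0.3]
grip_width: 0.0241
gripper_force: 56.6
```

Call:
{"op": "move_arm", "data": {
  "targets": [-0.5,1,0,0,0,0,0,-0.45,1,0,0,0,0,0,0,1,0,0,0,0,0,0,1,0,0,0,0,0,0,1,0,0,0,0,0]
}}

```text
time: 32.52
position: [0.4713, 0.1616, 0.1281]
orientation: [180.0, -0.0, 79.4]
wrist_force: [0.8, -0.2, 0.4]
grip_width: 0.0238
gripper_force: 56.6
```

Call:
{"op": "move_arm", "data": {
  "targets": [0,1,0,0,0,0,0,0,1,0,0,0,0,0,0,0.83,0,0,0,0,0,0,0,-0.7,0,0,0,0,0,0,-0.9,0,0,0,0]
}}

```text
time: 33.15
position: [0.4716, 0.246, 0.0798]
orientation: [179.9, -0.1, 79.4]
wrist_force: [0.1, 0.1, -0.1]
grip_width: 0.024
gripper_force: 56.6
```

Down to 0.0275, release, retreat clear of the boards and look.

Call:
{"op": "move_arm", "data": {
  "targets": [0,-0.03,-0.9,0,0,0,0,0,0,-0.5,0,0,0,0,0,0,-0.3,0,0,0,0,0,0,-0.05,0,0,0,0,0,0,0,0,0,0,0]
}}

```text
time: 33.78
position: [0.4715, 0.2447, 0.0275]
orientation: [180.0, -0.0, 79.4]
wrist_force: [0.7, 0.3, -0.5]
grip_width: 0.0241
gripper_force: 56.6
```

Call:
{"op": "move_arm", "data": {
  "targets": [0,0,0,0,0,0,0.7,0,0,0,0,0,0,0.7,0,0,0.3,0,0,0,0.7,0,0,1,0,0,0,0.7,0,0,1,0,0,0,0.7]
}}

```text
time: 34.4
position: [0.4712, 0.2445, 0.0974]
orientation: [-180.0, 0.0, 79.4]
wrist_force: [0.4, -0.4, 0.1]
grip_width: 0.0599
gripper_force: 0.0
```

Call:
{"op": "move_arm", "data": {
  "targets": [0,0,1,0,0,0,0.7,0,-1,1,0,0,0,0.7,0,-1,0.5,0,0,0,0.7,0,-1,0,0,0,0,0.7,0,-1,0,0,0,0,0.7]
}}

```text
time: 35.02
position: [0.4712, 0.1235, 0.1718]
orientation: [180.0, -0.0, 79.4]
wrist_force: [0.9, -0.5, -0.3]
grip_width: 0.0598
gripper_force: 0.0
```

Call:
{"op": "move_arm", "data": {
  "targets": [0,-1,0,0,0,0,0.7,0,-0.8,0,0,0,0,0.7,0,0,0,0,0,0,0.7,0,0,0,0,0,0,0.7,0,0,0,0,0,0,0.7]
}}

```text
time: 35.65
position: [0.4712, 0.0713, 0.1711]
orientation: [180.0, -0.0, 79.4]
wrist_force: [-0.3, -0.2, 0.5]
grip_width: 0.0599
gripper_force: 0.0
```

```bash
python3 - <<'E'
from h import *
t=read_camera('top');s=read_camera('scene')
crop(t,155,145,245,105,3,'pics/a.png');crop(s,160,180,183,60,4,'pics/b.png')
a=cv2.imread('pics/a.png');b=cv2.imread('pics/b.png');cv2.imwrite('pics/d7.png',np.vstack([a,np.pad(b,((0,0),(0,3),(0,0)))]))
E
```

```text
(no output)
```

View pics/d7.png

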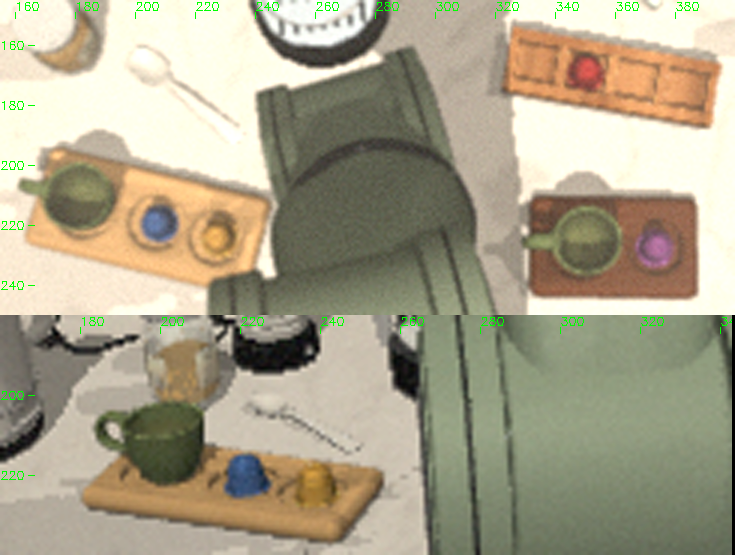

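Everything is where it should be. On the pale board are a cup, blue (208,219) and yellow (227,224). On the dark board are a cup and purple (374,227). Red is still in the rack at (350,168).

```bash
python3 -c "
from bench import *
print(close_job())"
```

```text
the job is handed in; nothing more can be done
None
```

Both boards are made up as asked, with handles within about 1.5° of straight out, all capsules upright, red still in the rack, and the job handed in at about 36 s; the hand-in returned no verdict.

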